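# Plug the weaving post into its keyed base

## Task

Take the red-topped post out of the sloping rack and set it up in the weaving base: find the hole with its foot, let it in, turn it until its cross key drops into the slot, push it fully home and let go of it, upright. Leave the blue and green posts in the rack and do not knock over or shove aside the glue bottle or the bamboo cup.

Things in the scene. Friction and masses are not known exactly. Their poses are not given: they have to be found in the camera images.
- post_mid (a point): Centre (half-way up) of the red-topped weaving post: a wooden dowel 20 mm in diameter, 125 mm long, about 50 g, its top 22 mm red, its foot square-edged, 62.5 mm below this point. z runs along the post to the red top. It starts in the rack, foot 28 mm deep in a hole, leaning 30 degrees with its top towards the robot's side.
- post_key (a point): Centre of the brass cross key through the red post: a bar 44 mm long along the post's x axis, 10 mm wide and 10 mm high. Its underside is 28 mm and its upper side 38 mm above the foot. In the rack the key rests on the rack's face and points up the slope. The other two posts have the same key.
- post_blue_mid (a point): Centre of the blue-topped post, which stays in the rack: like the red one but 100 mm long (origin 50 mm above its foot).
- post_green_mid (a point): Centre of the green-topped post, which stays in the rack: like the red one but 100 mm long (origin 50 mm above its foot).
- rack: Fixed wooden rack, 170 mm wide along its y axis, about 70 mm deep along x, 65 mm high; origin at the centre of its underside. Its upper face slopes 30 degrees, lower on the robot's side (-x), and has three holes square to it, 22 mm in diameter, 58 mm apart along y, each with one of the posts (which hole is whose varies).
- base_top (a point): Nominal centre of the bush's level top face, z up, 63 mm above the table. The bush was screwed on by hand: its hole's axis lies up to 3 mm in x and 3 mm in y from this point, and its slot lies within 17 degrees (0.3 rad) either way of this point's x axis (half a turn is the same). Neither error is in this reading: feel for it, or look.
- base: Fixed weaving base: wooden board 120 x 120 x 15 mm, origin at its underside's centre. On it a metal bush 68 x 68 x 48 mm with a blind unchamfered hole, 22 mm wide (23 mm below the slot), 41 mm deep; across it, in the bright top, a slot 47 x 13 mm, 11 mm deep. Key crosswise: it rides on the face, foot 28 mm below. Home: foot 39 mm below, post centre 23.5 mm above the face.
- glue: White glue bottle with an orange cap, loose, upright, 52 mm in diameter, 135 mm high, standing between rack and base; origin at the centre of its underside.
- cup: Open bamboo cup, loose, upright, 52 mm in diameter, 70 mm high, standing between rack and base nearer the robot; origin at the centre of its underside.
Mind the look-alikes: they are no part of the job. There is more than one size of the base; the one meant has the size given above.

How it is judged (in metres and radians):
On the way, in this order (a step that is already met when the one before it is completed fails the run):
1. the red post is out of the rack (distance of post_mid from where it was at the start of the episode above 0.06 m), for 0.1 s.
2. the post's foot is at least 15 mm down the hole of the bush (z of post_mid in the frame of base_top below 0.0475 m and horizontal distance between post_mid and base_top below 0.012 m), for 0.1 s.
At the end, for the whole second after the job is handed in: The red post is at rest in the bush, upright within 7 deg, key in the slot (centre under 27 mm above the face, within 12 mm sideways of the nominal point), released; blue and green posts moved under 25 mm; bottle and cup upright within 11 deg and moved under 40 mm (z of post_mid in the frame of base_top below 0.027 m and horizontal distance between post_mid and base_top below 0.012 m and angle between post_mid's own z axis and vertical below 0.12 rad and linear speed of post below 0.02 m/s and distance of each of post_blue_mid, post_green_mid from where it was at the start of the episode below 0.025 m and distance of each of glue, cup from where it was at the start of the episode below 0.04 m and angle between each of glue, cup's own z axis and vertical below 0.2 rad); the robot touches nothing.
It fails at once if the blue or green post is pulled from the rack (distance of any of post_blue_mid, post_green_mid from where it was at the start of the episode above 0.025 m).
It fails at once if the glue bottle or the cup is knocked over or shoved aside (angle between any of glue, cup's own z axis and vertical above 0.5 rad or distance of any of glue, cup from where it was at the start of the episode above 0.04 m).
It also fails if it takes over 64 s, if anything falls off the work surface, if the arm or the gripper's body presses on something with over 40 N, if the wrist force passes 120 N, or if a joint passes its speed limit or range.

## Robot

A 6-joint arm with a two-finger parallel gripper is mounted at the origin on the work surface. World frame = base frame: x ahead of the robot, y to its left, z up, the work surface at z = 0. Lengths are in m, angles in degrees, forces in N, time in s.
With the tool pointing down it reaches from about 0.325 to 0.85 m from the base axis. Payload 15.5 kg.
Tool frame: the origin (TCP) lies midway between the tips of the shut fingers; the grasp point (between the pads) lies 19 mm behind it; z points along the fingers, y is the line along which they close (so a half turn about z gives the same grasp; the last joint's range is limited). The gripper opens to 91 mm and grips with 3 to 60 N. Pads are 32 mm wide; open, the fingers measure 118 mm over their backs; the gripper's body (76 mm by 178 mm) begins 60 mm behind the grasp point.
Start: joints at [-76.232, 28.281, 77.091, -0, 74.628, -5.472], TCP at [0.206, -0.59, 0.18] pointing down, gripper open.
Joint ranges: [-166.48, 166.48], [-47.26, 123.95], [12.59, 153.08], [-70.14, 250.14], [6.76, 159.57], [-176.63, 176.63]. Speed limits (degrees/s): [108.29, 108.29, 147.25, 172.46, 172.46, 172.46].

## Interface

Orientations are given as a 3x3 rotation matrix whose columns are the frame's x, y, z axes.
In Python, from bench import ctrl gives the robot as it stands. The module is installed in compiled form; this text tells all that it offers. Calls block until the motion is done:
- ctrl.goto(position, orientation): joint-space move of the TCP to a pose.
- ctrl.move_l(position, vel=0.15, ori=None, contact_N=None): straight line of the TCP; ori=None keeps the orientation; vel is the mean speed in m/s. With contact_N (N) it stops when the force on the tool has changed by that much, and returns True; else False.
- ctrl.movej(angles): joint-space move.
- ctrl.command_gripper(opening): opening from 0.0 (shut) to 1.0 (fully open); the grip force is fixed at half the most; returns when the fingers have stopped.
- ctrl.sleep(seconds).
- ctrl.ik(position, orientation): joint angles nearest the present ones, or None.
- ctrl.read_camera(name): name is "scene" or "side" or "wrist"; returns the picture (400x640x3 uint8, blue, green, red); there is no depth.
- ctrl.camera_params(name): a dict with "fx", "fy", "cx", "cy" (pixels), "pose" (4x4, takes a point from camera to world coordinates); the wrist camera has in their place "T_tool_cam" (4x4, takes a point from camera to tool coordinates, whose origin is the TCP and whose axes are the flange's). Camera axes: x right, y up, looking along -z (the intrinsics and any distortion apply to the point x, -y, -z); pixel columns grow to the right and rows downward; lengths in m; the calibration is good to about 2 mm. A picture is of the moment at which its call begins: read the wrist's pose just before it. camera_params takes no time and is no camera call.
A pose or a line that the arm cannot do raises ctrl.MotionError and nothing moves.
- ctrl.sign_off(): hands the job in; it is judged then, once.
Readings, each from a call of its own:
- ctrl.current_t(): time.
- ctrl.current_q(): joint angles.
- ctrl.current_dq(): joint speeds.
- ctrl.current_effort(): joint torques, N m.
- ctrl.current_tool_pos(): TCP position.
- ctrl.current_eef_rot(): TCP orientation.
- ctrl.current_contact_force(): force on the tool from outside, world axes, zero at the start.
- ctrl.current_wrist_torque(): the same for the moment, N m.
- ctrl.current_grip_width(): opening from 0.0 (shut) to 1.0 (fully open).
- ctrl.current_grasp_force(): force on a finger pad.
Only numpy, scipy, OpenCV 4.12 (cv2) and the standard library are available. Lean on these libraries where they do the work, as an engineer would, in place of code of your own. Each camera call takes 0.05 s, during which the arm holds its last target. There are 200 camera calls.

## Working session

There is one attempt and no reset: what is moved stays moved. The work goes in short steps, each a Python script; the robot and the scene stay as the last script left them, time stands still between calls to the robot, and variables do not carry over. Pictures are saved under pics/ and viewed, at most 10 in all, crops included, and the job is handed in when it is done.

```bash
mkdir -p pics; python3 - <<'E'
from bench import ctrl
import cv2,numpy as np
np.set_printoptions(precision=4,suppress=True)
for n in ("scene","side"):
    im=ctrl.read_camera(n); cv2.imwrite(f"pics/{n}0.png",im); print(n,ctrl.camera_params(n))
print(ctrl.camera_params("wrist"),ctrl.current_eef_rot())
E
```

```text
scene {'fx': 462.6365893033206, 'fy': 462.6365893033206, 'cx': 327.72044020500175, 'cy': 194.14085296996188, 'pose': array([[ 0.3623, -0.7711,  0.5236,  1.0325],
       [ 0.932 ,  0.2907, -0.2167, -0.1585],
       [ 0.0149,  0.5664,  0.824 ,  0.9904],
       [ 0.    ,  0.    ,  0.    ,  1.    ]])}
side {'fx': 504.2355603763677, 'fy': 504.2355603763677, 'cx': 305.5889222761901, 'cy': 197.5180602641668, 'pose': array([[-0.9616,  0.1892, -0.199 ,  0.1631],
       [-0.2743, -0.6311,  0.7256,  1.2006],
       [ 0.0117,  0.7523,  0.6587,  1.0838],
       [ 0.    ,  0.    ,  0.    ,  1.    ]])}
{'fx': 297.99134761870863, 'fy': 297.99134761870863, 'cx': 313.9217860408618, 'cy': 200.26348968579464, 'T_tool_cam': array([[-0.0003,  0.9668,  0.2557,  0.0712],
       [ 1.    ,  0.0002,  0.0002,  0.0006],
       [ 0.0002,  0.2557, -0.9668, -0.2043],
       [ 0.    ,  0.    ,  0.    ,  1.    ]])} [[ 0.9442  0.3295 -0.0002]
 [ 0.3295 -0.9442  0.0011]
 [ 0.0001 -0.0011 -1.    ]]
```

View pics/scene0.png

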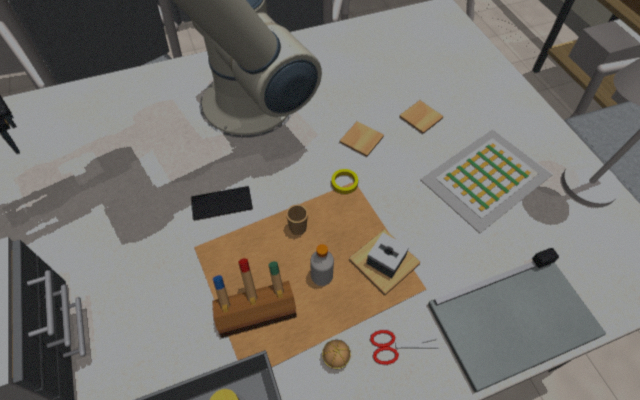

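View pics/side0.png

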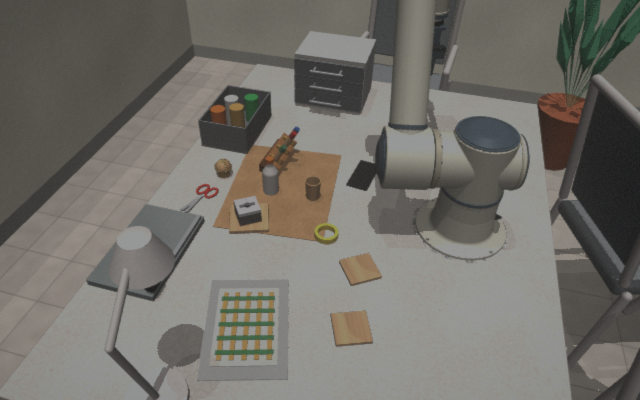

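Candidates: posts in the rack have their tops at scene px blue (219,283), red (244,265) and green (275,268). The red-topped one is the middle post. For the base, the bush on a board is at (387,258), and the bare tiles at (361,138) and (421,115) have no bush. In the side view the bush is at (248,210) and the red top at about (290,140).

```bash
cat > h.py <<'E'
import cv2,numpy as np
from bench import ctrl
np.set_printoptions(precision=4,suppress=True)
def ray(P,T,u,v):
    d=T[:3,:3]@np.array([(u-P["cx"])/P["fx"],-(v-P["cy"])/P["fy"],-1.]); return T[:3,3],d/np.linalg.norm(d)
def onz(P,T,u,v,z):
    o,d=ray(P,T,u,v); return o+d*(z-o[2])/d[2]
def proj(P,T,X):
    c=np.linalg.inv(T)@np.append(X,1); return P["cx"]+P["fx"]*c[0]/-c[2],P["cy"]+P["fy"]*c[1]/c[2]
def tri(rs):
    A=sum(np.eye(3)-np.outer(d,d) for o,d in rs); b=sum((np.eye(3)-np.outer(d,d))@o for o,d in rs); return np.linalg.solve(A,b)
def wristT():
    T=np.eye(4);T[:3,:3]=ctrl.current_eef_rot();T[:3,3]=ctrl.current_tool_pos();return T@ctrl.camera_params("wrist")["T_tool_cam"]
def blobs(im,lo,hi,amin=8):
    h=cv2.cvtColor(im,cv2.COLOR_BGR2HSV); m=cv2.inRange(h,lo,hi)
    if lo[0]==0: m|=cv2.inRange(h,(172,lo[1],lo[2]),(180,hi[1],hi[2]))
    n,l,s,c=cv2.connectedComponentsWithStats(m); return [(int(s[i,4]),c[i].round(1)) for i in range(1,n) if s[i,4]>=amin]
E
python3 - <<'E'
from h import *
for n,(x,y,w,h) in dict(scene=(200,190,230,150),side=(215,115,120,120)).items():
    im=cv2.imread(f"pics/{n}0.png")
    cv2.imwrite(f"pics/{n}c.png",cv2.resize(im[y:y+h,x:x+w],None,fx=3.47 if n=="scene" else 4.9,fy=3.47 if n=="scene" else 4.9,interpolation=cv2.INTER_CUBIC))
    P=ctrl.camera_params(n)
    for k,lo,hi in (("red",(0,150,80),(6,255,255)),("blue",(100,120,50),(125,255,255)),("green",(60,80,40),(95,255,255)),("orange",(7,200,150),(18,255,255))):
        bl=[b for b in blobs(im,lo,hi) if x<b[1][0]<x+w and y<b[1][1]<y+h]; print(n,k,[(a,c,onz(P,P["pose"],*c,.12)) for a,c in bl])
E
```

```text
scene red [(104, array([243.7, 264.9]), array([ 0.5832, -0.1556,  0.12  ]))]
scene blue [(95, array([218.4, 282. ]), array([ 0.6018, -0.2131,  0.12  ]))]
scene green [(81, array([273.6, 267.7]), array([ 0.6111, -0.1001,  0.12  ]))]
scene orange [(68, array([321.7, 248.3]), array([0.6044, 0.0082, 0.12  ]))]
side red [(10, array([293.8, 133. ]), array([ 0.5839, -0.1695,  0.12  ]))]
side blue []
side green []
side orange []
```

View pics/scenec.png

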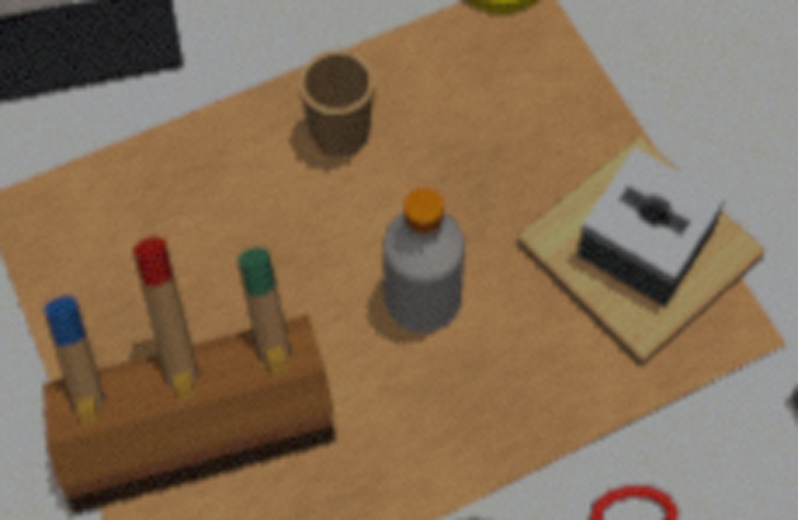

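View pics/sidec.png

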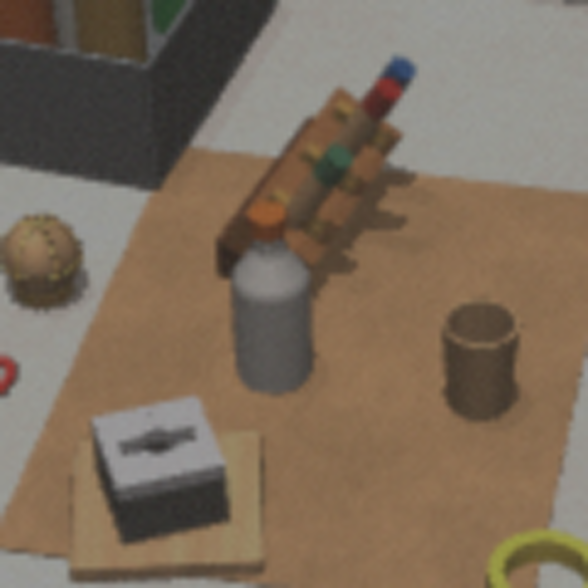

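The scene crop shows the red top at crop px (152,262), in the middle hole. The bush is at (655,210) with its slot running from (625,192) to (687,227). The bottle is at (424,260) and the cup at (337,105). In the side crop the red top at (382,97) is partly behind blue, and the bush hole is at (158,439). The choice is confirmed. Next I'll take wrist views of the base, then of the rack.

```bash
python3 - <<'E'
from h import *
S=ctrl.camera_params("scene");D=ctrl.camera_params("side")
f=lambda x,y:onz(S,S["pose"],200+x/3.47,190+y/3.47,.063)
g=lambda x,y:onz(D,D["pose"],215+x/4.9,115+y/4.9,.063)
print("hole",f(655,209),g(158,439)); a,b=f(625,192),f(687,227); yaw=np.arctan2(*(b-a)[1::-1]); 
a2,b2=g(120,447),g(196,430); print(np.degrees(yaw),np.degrees(np.arctan2(*(a2-b2)[1::-1])), "board",[onz(S,S["pose"],200+x/3.47,190+y/3.47,.015)[:2] for x,y in((640,140),(520,240),(642,360),(762,250))])
yaw=(yaw+np.pi/2)%np.pi-np.pi/2
c=(f(655,209)+g(158,439))/2
x=np.array([np.cos(yaw),np.sin(yaw),0]);z=np.array([0,0,-1.]);R=np.c_[x,np.cross(z,x),z]
try:
    ctrl.goto([c[0],c[1],.25],R); ctrl.goto([c[0],c[1],.11],R)
    np.save("Tbase.npy",wristT()); cv2.imwrite("pics/wb.png",ctrl.read_camera("wrist")); print("q",ctrl.current_q(),ctrl.current_t())
    ctrl.goto([c[0],c[1],.25],R)
    xr=np.array([.9966,-.082,0]);zp=-.5*xr+np.array([0,0,.866]);xp=.866*xr+np.array([0,0,.5])
    R=np.c_[xp,np.cross(-zp,xp),-zp]
    ctrl.goto(np.array([.583,-.156,.12])+.07*zp,R)
    np.save("Track.npy",wristT()); cv2.imwrite("pics/wr.png",ctrl.read_camera("wrist")); print("q",ctrl.current_q(),ctrl.current_t())
except ctrl.MotionError as e: print(e,ctrl.current_tool_pos())
im=np.hstack([cv2.imread("pics/wb.png")[:, 120:520],cv2.imread("pics/wr.png")[:,120:520]]); cv2.imwrite("pics/both.png",im)
E
```

```text
hole [0.6344 0.1585 0.063 ] [0.6313 0.1579 0.063 ]
35.557038959100915 35.618905476851076 board [array([0.561 , 0.1885]), array([0.6027, 0.0797]), array([0.7094, 0.12  ]), array([0.6674, 0.2289])]
q [ 8.7748 34.2775 77.3547 -0.0018 68.1884 63.2339] 3.8
q [-30.022   13.2445 112.9572  26.4284  28.8437  44.1047] 5.7417
```

View pics/both.png

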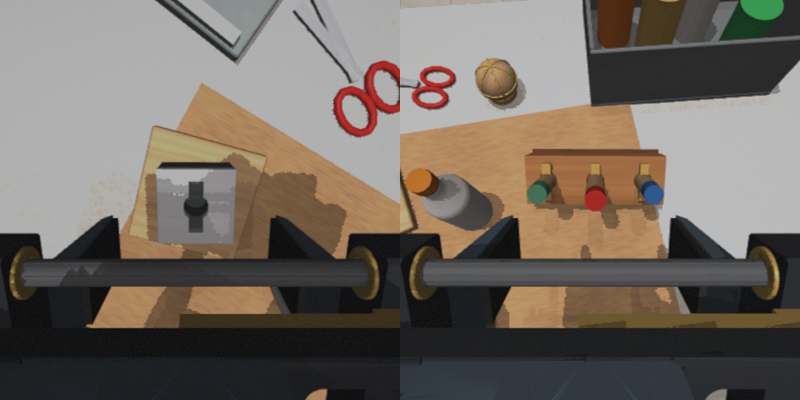

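The left half shows the bush with its hole at (195,205) (+120 → 315,205) and the slot nearly vertical in the picture. The right half shows the rack with red in the middle at (595,199) (→ 315,199), keys pointing up the slope and the rack aligned with the tool. The slot is yawed about 35.6° and the board about 20.8°, so the difference lies within the stated 17°.

```bash
python3 - <<'E'
from h import *
W=ctrl.camera_params("wrist");S=ctrl.camera_params("scene")
# base
g=cv2.cvtColor(cv2.imread("pics/wb.png"),cv2.COLOR_BGR2GRAY);T=np.load("Tbase.npy")
m=np.zeros_like(g);m[172:241,280:352]=(g[172:241,280:352]<95)*255
n,l,s,c=cv2.connectedComponentsWithStats(m);i=1+np.argmax(s[1:,4]);print(s[i],c[i])
ys,xs=np.nonzero(l==i);P=np.array([onz(W,T,x,y,.063)[:2] for x,y in zip(xs,ys)],np.float32)
(cx,cy),(w,h),a=cv2.minAreaRect(P);ctr,_,_,=cv2.PCACompute2(P,None)[:3];v=cv2.PCACompute(P,None)[1][0]
print("bush rect",cx,cy,w,h,a,"mean",ctr,"yaw",np.degrees(np.arctan2(v[1],v[0]))%180)
# red
im=cv2.imread("pics/wr.png");T=np.load("Track.npy")
b=max(((a,c) for a,c in blobs(im,(0,150,60),(8,255,255)) if abs(c[0]-315)<40 and abs(c[1]-199)<40),key=lambda t:t[0]);print(b)
print("red tri",tri([ray(W,T,*b[1]),ray(S,S["pose"],243.7,264.9)]), onz(W,T,*b[1],.12))
for k,lo,hi in (("blue",(100,120,50),(125,255,255)),("green",(60,80,40),(95,255,255))): print(k,[(a,c,onz(W,T,*c,.104)) for a,c in blobs(im,lo,hi,60) if 150<c[1]<230])
E
```

```text
[303 182  25  51 883] [315.4156 206.9898]
bush rect 0.6326971650123596 0.15565739572048187 0.045876238495111465 0.02121809497475624 35.5180778503418 mean [[0.6332 0.1556]] yaw 35.553993
(470, array([315. , 198.4]))
red tri [ 0.584  -0.1566  0.1215] [ 0.5844 -0.1575  0.12  ]
blue [(365, array([371.9, 192.4]), array([ 0.5904, -0.216 ,  0.104 ]))]
green [(344, array([257.9, 191.8]), array([ 0.6004, -0.1007,  0.104 ]))]
```

```bash
python3 - <<'E'
from h import *
y=np.radians(-4.9);xr=np.array([np.cos(y),np.sin(y),0]);Z=np.array([0,0,1.])
zp=-.5*xr+.866*Z;xp=.866*xr+.5*Z;R=np.c_[xp,np.cross(-zp,xp),-zp]
p=np.array([.584,-.157,.1215])
ctrl.command_gripper(.6)
ctrl.move_l(p+.03*zp,.15,ori=R)
print(ctrl.move_l(p-.054*zp,.08,contact_N=12),ctrl.current_tool_pos()-(p-.054*zp))
ctrl.command_gripper(0)
print("w",ctrl.current_grip_width()*91,ctrl.current_grasp_force(),ctrl.current_contact_force(),ctrl.current_wrist_torque())
T=wristT();cv2.imwrite("pics/g0.png",ctrl.read_camera("wrist"));print(ctrl.current_t())
ctrl.move_l(p+.0*zp,.05); print("w",ctrl.current_grip_width()*91,ctrl.current_contact_force())
q=p.copy()+.05*zp; ctrl.move_l(q,.1); 
ctrl.move_l([q[0],q[1],.27],.15)
cv2.imwrite("pics/g1.png",ctrl.read_camera("wrist"));print("w",ctrl.current_grip_width()*91,ctrl.current_t(),ctrl.current_contact_force())
cv2.imwrite("pics/g.png",np.hstack([cv2.imread(f"pics/g{i}.png")[:,120:520] for i in(0,1)]))
E
```

```text
False [-0.     -0.      0.0003]
w 19.63004463446798 29.999351799488068 [-0.9115  0.3634  1.8991] [ 0.0364  0.3171 -0.0469]
8.75
w 19.52364591581235 [ 0.0684  0.6411 -1.3493]
w 19.295886152302867 11.5333 [-0.5523  0.5268 -1.0099]
```

View pics/g.png

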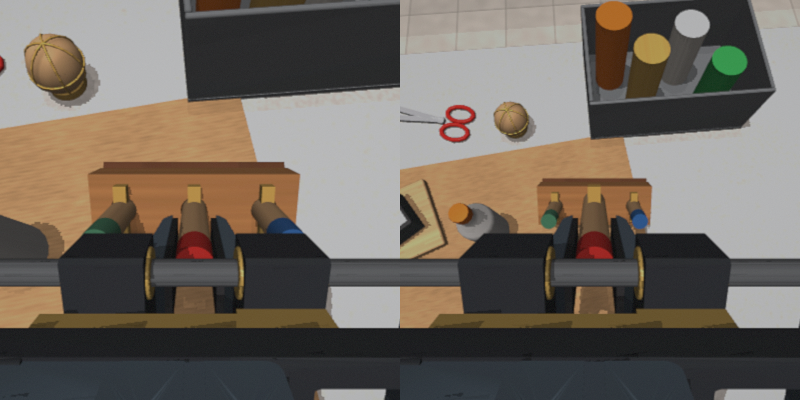

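The gripped post is held centrally. Its key points up-image at (594,190) with the outer end at row ≈186, exactly where a centred grip 63 mm above the foot puts it. The neighbouring posts are still in place. Next is the carry to the base and the feel for the hole.

```bash
cat > probe.py <<'E'
from h import *
yaw=np.radians(35.55)
def Rz(y):
    x=np.array([np.cos(y),np.sin(y),0]);z=np.array([0,0,-1.]);return np.c_[x,np.cross(z,x),z]
E
python3 - <<'E'
from probe import *
c=np.array([.6329,.1557]);R=Rz(yaw)
p=ctrl.current_tool_pos()
ctrl.move_l([c[0],c[1],.27],.17,ori=R)
ctrl.move_l([c[0],c[1],.142],.12)
cv2.imwrite("pics/s1.png",ctrl.read_camera("scene")[200:300,340:440]);cv2.imwrite("pics/d1.png",ctrl.read_camera("side")[140:240,200:300])
cv2.imwrite("pics/sd.png",np.hstack([cv2.resize(cv2.imread(f"pics/{n}1.png"),(400,400),interpolation=cv2.INTER_CUBIC) for n in "sd"]))
print(ctrl.current_t(),ctrl.current_contact_force())
g=sorted([(i*1.2e-3,j*1.2e-3) for i in range(-3,4) for j in range(-3,4)],key=lambda a:round(np.hypot(*a),4)*10+np.arctan2(a[1],a[0])*1e-4)
for o in g[:9]:
    q=c+o; ctrl.move_l([q[0],q[1],.132],.05)
    hit=ctrl.move_l([q[0],q[1],.108],.025,contact_N=5); z=ctrl.current_tool_pos()[2]
    print(np.round(np.array(o)*1e3,1),hit,round(z,4),ctrl.current_contact_force(),ctrl.current_wrist_torque(),ctrl.current_t())
    if not hit or z<.118: break
E
```

```text
14.875 [-0.2344  0.2293 -0.4222]
[0. 0.] False 0.1082 [-0.5541 -0.2159 -0.4498] [-0.0211 -0.0519 -0.0166] 16.3333
```

View pics/sd.png

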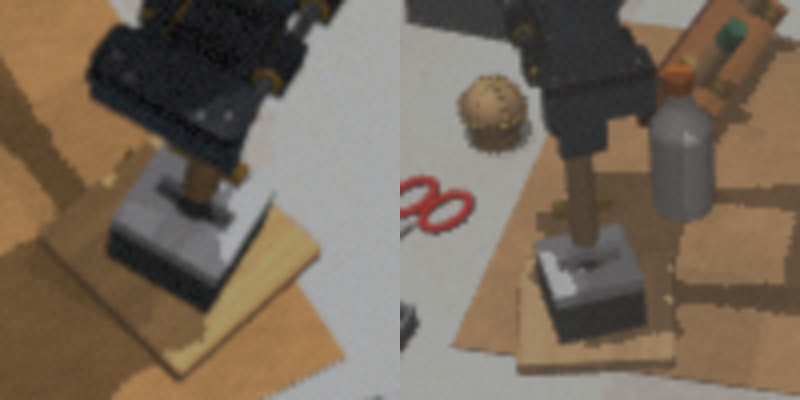

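Both views show the post upright over the bush with its key roughly along the slot. The foot then entered the hole on the first try. Next I'll lower further and turn if the key rides on the face.

```bash
python3 - <<'E'
from probe import *
p=ctrl.current_tool_pos()
def down(y,z=.080):
    ctrl.move_l(ctrl.current_tool_pos()*[0,0,1]+[p[0],p[1],0],.05,ori=Rz(y))
    h=ctrl.move_l([p[0],p[1],z],.025,contact_N=8); print(round(np.degrees(y),1),h,ctrl.current_tool_pos()[2],ctrl.current_contact_force(),ctrl.current_wrist_torque(),ctrl.current_t(),flush=True)
    return ctrl.current_tool_pos()[2]
for d in (0,3,-3,6,-6):
    z=down(yaw+np.radians(d))
    if z<.092: break
    ctrl.move_l([p[0],p[1],z+.002],.05)
E
```

```text
35.6 True 0.08297656673415925 [-0.953  -0.2047  8.3828] [-0.0745  0.1353 -0.0178] 17.5083
```

```bash
python3 - <<'E'
from probe import *
p=ctrl.current_tool_pos()
print(ctrl.move_l([p[0],p[1],p[2]-.004],.01,contact_N=18),ctrl.current_tool_pos()[2],ctrl.current_contact_force())
ctrl.move_l(p,.02); ctrl.command_gripper(.5); print(ctrl.current_grip_width(),ctrl.current_contact_force())
ctrl.move_l([p[0],p[1],.16],.08); ctrl.move_l([p[0],p[1],.23],.15)
cv2.imwrite("pics/w9.png",ctrl.read_camera("wrist")[100:260,220:420])
ctrl.move_l([.5,.25,.3],.15)
cv2.imwrite("pics/s9.png",ctrl.read_camera("scene")[200:300,340:440]);cv2.imwrite("pics/d9.png",ctrl.read_camera("side")[140:240,200:300])
cv2.imwrite("pics/e.png",np.hstack([cv2.resize(cv2.imread(f"pics/{n}9.png"),(w,266),interpolation=cv2.INTER_CUBIC) for n,w in(("s",266),("d",266),("w",266))]))
print(ctrl.current_t(),ctrl.current_contact_force())
E
```

```text
True 0.08296641250441834 [-3.0878 -1.0775 10.0575]
0.5018899118517905 [-0.1066 -0.0749  0.7085]
21.7917 [-0.3519  1.1989  0.3936]
```

View pics/e.png

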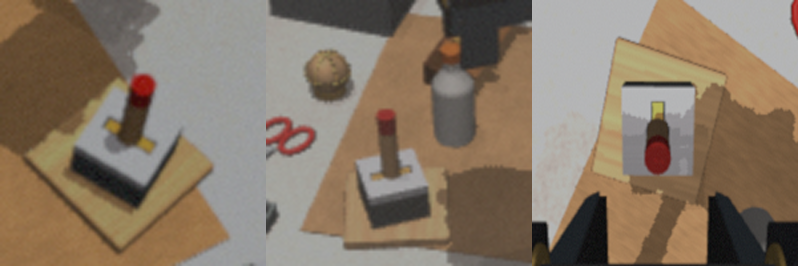

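All three views show the post upright with its brass key lying in the slot, and the gripper clear of it. I'll check the height by triangulation, then hand in.

```bash
python3 - <<'E'
from probe import *
rs=[]
for n,x0,y0 in(("scene",340,200),("side",200,140)):
    b=max(blobs(cv2.imread(f"pics/{n[0] if n=='scene' else 'd'}9.png"),(0,130,60),(8,255,255)),key=lambda t:t[0] if n=="scene" or t[1][0]>35 else 0)
    P=ctrl.camera_params(n);rs.append(ray(P,P["pose"],b[1][0]+x0,b[1][1]+y0));print(b)
r=tri(rs);print("red centre",r,"home expects ~.139-.142")
if r[2]<.146: print(ctrl.sign_off())
E
```

```text
(80, array([53.1, 33.2]))
(35, array([44.7, 43.3]))
red centre [0.6352 0.1563 0.1438] home expects ~.139-.142
the job is handed in; nothing more can be done
None
```

The red post is in the bush, pushed down until it stopped, upright and released, with its key in the slot, and the job is handed in at about 22 s; the height check read 0.144 m where I expected 0.139–0.142 m, and no verdict was returned.

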